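# Kit the good mould parts into the colour-lined tray

## Robot

A 7-joint arm with a two-finger parallel gripper is mounted at the origin on the work surface. World frame = base frame: x ahead of the robot, y to its left, z up, the work surface at z = 0. Lengths are in m, angles in rad, forces in N, time in s.
With the tool pointing down it reaches from about 0.35 to 0.9 m from the base axis. Payload 19.9 kg.
Tool frame: the origin (TCP) lies between the finger pads; the fingertips stand 19 mm ahead of it and the grasp point (between the pads) is the TCP; z points along the fingers, y is the line along which they close (so a half turn about z gives the same grasp; the last joint's range is limited). The gripper opens to 94 mm and grips with 3 to 60 N. Pads are 16 mm wide; open, the fingers measure 119 mm over their backs; the gripper's body (75 mm by 177 mm) begins 78 mm behind the grasp point.
Start: joints at [-0.042, 0.417, -0.01, 1.614, 0.005, 1.111, -0.053], TCP at [0.625, 0, 0.224] pointing down, gripper open.
Joint ranges: [-2.81, 2.81], [-0.39, 2.02], [-1.27, 1.25], [0.06, 2.57], [-1.19, 4.33], [0.19, 2], [-2.82, 2.82]. Speed limits (rad/s): [1.89, 1.89, 2.39, 2.39, 3.01, 3.01, 3.01].

## Interface

Orientations are given as a 3x3 rotation matrix whose columns are the frame's x, y, z axes.
In Python, from rig import robot gives the robot as it stands. Calls block until the motion is done:
- robot.move_ptp(position, orientation): joint-space move of the TCP to a pose.
- robot.move_linear(position, velocity=0.15, frame=None, threshold=None): straight line of the TCP; frame=None keeps the orientation; velocity is the mean speed in m/s. With threshold (N) it stops when the force on the tool has changed by that much, and returns True; else False.
- robot.goto_joints(angles): joint-space move.
- robot.gripper_to(opening): finger opening in m; the grip force is fixed at half the most; returns when the fingers have stopped.
- robot.pause(seconds).
- robot.ik(position, orientation): joint angles nearest the present ones, or None.
- robot.get_state(): the state.
- robot.grab_frame(name): name is "scene" or "side" or "wrist"; returns the picture (420x560x3 uint8, red, green, blue); there is no depth.
- robot.camera_info(name): a dict with "fx", "fy", "cx", "cy" (pixels), "rvec" (rotation vector, rad) and "tvec" (3), from world to camera coordinates, as OpenCV has them. Camera axes: x right, y down, z forward; pixel columns grow to the right and rows downward; lengths in m; the calibration is good to about 2 mm. The wrist camera is an equidistant fisheye: a pixel r from the principal point sees the ray r / f radians off the axis. A picture is of the moment at which its call begins: read the wrist's pose just before it. camera_info takes no time and is no camera call; for the wrist camera it gives the pose at the moment of the call.
A pose or a line that the arm cannot do raises robot.PlanningError and nothing moves.
- robot.sign_off(): hands the job in; it is judged then, once.
The state is a dict: "time": time; "qpos": joint angles; "joint_vel": joint speeds; "effort": joint torques, N m; "ee_pos": TCP position; "tool_rot": TCP orientation; "force": force on the tool from outside, world axes, zero at the start; "moment": the same for the moment, N m; "opening": finger opening in m; "grasp_force": force on a finger pad.
Only numpy, scipy, OpenCV 4.12 (cv2) and the standard library are available. Lean on these libraries where they do the work, as an engineer would, in place of code of your own. Each camera call takes 0.05 s, during which the arm holds its last target. There are 200 camera calls.

## Task

Collect the four good mould parts from the bench into the grey kit tray: stand each one upright, roughly in the middle of the pocket whose floor liner has the same colour as the paint on the part's top (blue, yellow, green, white). Set the parts down, do not drop them, and leave the two red-marked scrap parts standing where they are.

Things in the scene. Friction and masses are not known exactly. Their poses are not given: they have to be found in the camera images.
- bush: brass guide bush standing upright: round flange 40 mm diameter and 8 mm high at the foot, round body 30 mm diameter up to 46 mm, a dark bore in the top; the top 9 mm are painted blue. About 0.22 kg. Grip it across the round body, between 8 and 46 mm up. Origin: centre of the underside, z up the axis. A good part: it goes on the blue liner.
- pillar: bright steel guide pillar standing upright: round collar 36 mm diameter and 8 mm high at the foot, round shaft 24 mm diameter up to 66 mm; the top 13 mm are painted yellow. About 0.26 kg. Grip it across the shaft, between 8 and 66 mm up. Origin: centre of the underside, z up the axis. A good part: it goes on the yellow liner.
- insert: steel core insert standing upright: square base 40 x 40 mm and 18 mm high, on it a rectangular core 30 mm (along x) x 20 mm (along y) up to 52 mm; the top 8 mm are painted green. About 0.38 kg. Grip it across the core's 20 mm (along its y axis), between 18 and 52 mm up. Origin: centre of the underside, z up. A good part: it goes on the green liner.
- lock: dark steel parting-lock block standing upright: 48 mm (along x) x 28 mm (along y) x 46 mm high, with two dark screw holes in its top; the top 9 mm are painted white. About 0.42 kg. Grip it across the 28 mm (along its y axis). Origin: centre of the underside, z up. A good part: it goes on the white liner.
- scrap_bush: brass guide bush standing upright: round flange 40 mm diameter and 8 mm high at the foot, round body 30 mm diameter up to 46 mm, a dark bore in the top; the top 9 mm are painted red. About 0.22 kg. Grip it across the round body, between 8 and 46 mm up. Origin: centre of the underside, z up the axis. Scrap: same as the good bush but for the red mark; it stays where it stands.
- scrap_pillar: bright steel guide pillar standing upright: round collar 36 mm diameter and 8 mm high at the foot, round shaft 24 mm diameter up to 66 mm; the top 13 mm are painted red. About 0.26 kg. Grip it across the shaft, between 8 and 66 mm up. Origin: centre of the underside, z up the axis. Scrap: same as the good pillar but for the red mark; it stays where it stands.
- liner_blue: blue pad 76 x 76 x 3 mm, floor of one pocket of the fixed grey kit tray (2 x 2 pockets, 175 mm square, centres 85 mm apart; colours change places). Origin: centre of its underside, 5 mm above the bench (its top is at 8 mm); x and y run along the tray walls. Pocket 80 x 80 mm inside, walls 5 mm thick, rim 22 mm above the bench.
- liner_yellow: yellow pad 76 x 76 x 3 mm, floor of one pocket of the fixed grey kit tray (2 x 2 pockets, 175 mm square, centres 85 mm apart; colours change places). Origin: centre of its underside, 5 mm above the bench (its top is at 8 mm); x and y run along the tray walls. Pocket 80 x 80 mm inside, walls 5 mm thick, rim 22 mm above the bench.
- liner_green: green pad 76 x 76 x 3 mm, floor of one pocket of the fixed grey kit tray (2 x 2 pockets, 175 mm square, centres 85 mm apart; colours change places). Origin: centre of its underside, 5 mm above the bench (its top is at 8 mm); x and y run along the tray walls. Pocket 80 x 80 mm inside, walls 5 mm thick, rim 22 mm above the bench.
- liner_white: white pad 76 x 76 x 3 mm, floor of one pocket of the fixed grey kit tray (2 x 2 pockets, 175 mm square, centres 85 mm apart; colours change places). Origin: centre of its underside, 5 mm above the bench (its top is at 8 mm); x and y run along the tray walls. Pocket 80 x 80 mm inside, walls 5 mm thick, rim 22 mm above the bench.
Mind the look-alikes: they are no part of the job. What is shaped like the pillar but pink is not meant.

How it is judged:
By the outcome, as a careful person would: the job done as asked, in the order asked, and still so for the second after the job is handed in, with the robot touching nothing.
It also fails if it takes over 109 s, if anything falls off the work surface, if the arm or the gripper's body presses on something with over 40 N, if the wrist force passes 120 N, or if a joint passes its speed limit or range.

## Working session

There is one attempt and no reset: what is moved stays moved. The work goes in short steps, each a Python script; the robot and the scene stay as the last script left them, time stands still between calls to the robot, and variables do not carry over. Pictures are saved under pics/ and viewed, at most 14 in all, crops included, and the job is handed in when it is done.

```bash
mkdir -p pics
python3 - <<'E'
from rig import robot
import cv2
for n in("scene","side","wrist"):
    im=robot.grab_frame(n); cv2.imwrite(f"pics/{n}0.png",im[...,::-1]); print(n,robot.camera_info(n))
E
```

```text
scene {'fx': 489.16295413280983, 'fy': 489.16295413280983, 'cx': 284.97503088980704, 'cy': 211.73718457112074, 'rvec': array([ 0.81790049,  2.4976881 , -1.21416445]), 'tvec': array([ 0.41308522, -0.17273411,  1.22289181])}
side {'fx': 499.40524522901273, 'fy': 499.40524522901273, 'cx': 285.0311615954703, 'cy': 207.94229564233248, 'rvec': array([ 2.29625569, -0.49234332,  0.20818381]), 'tvec': array([-0.45786813,  0.16977166,  1.10503672])}
wrist {'fx': 325.19226210127806, 'fy': 325.19226210127806, 'cx': 284.1691107698092, 'cy': 207.72038108324367, 'rvec': array([-2.86524041e+00, -9.61469797e-05,  3.78429761e-04]), 'tvec': array([-0.62460535, -0.02952085,  0.39102564])}
```

View pics/scene0.png

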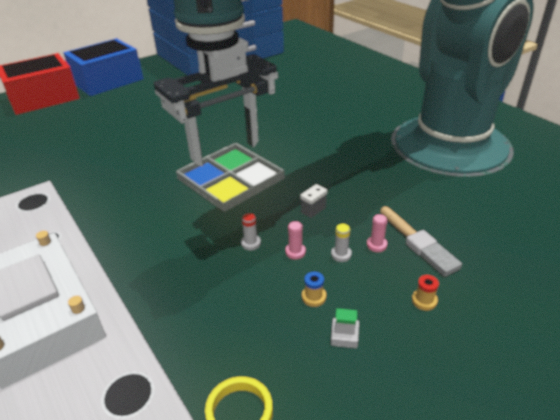

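View pics/side0.png

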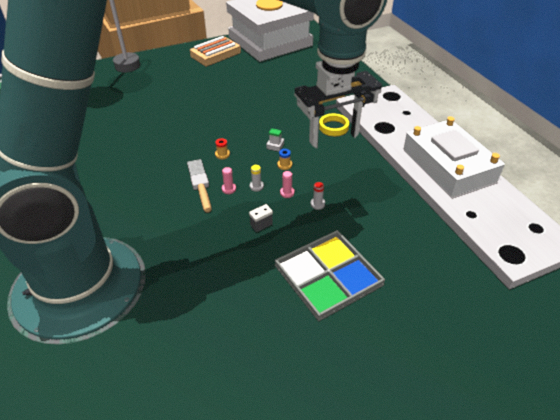

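View pics/wrist0.png

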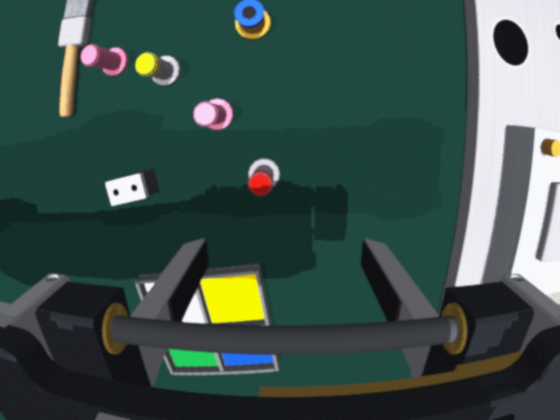

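The scene view shows the tray at (230,175) with blue (205,174), green (233,158), white (257,174) and yellow (227,189) liners. The good parts are the lock (313,193), pillar (343,240), bush (314,288) and insert (345,325). Red scrap stands at (249,230) and (428,290), with pink look-alikes at (295,238) and (378,232). The side and wrist views agree. Next I'll fit positions by overlapping projected paint volumes with the colour masks.

```bash
cat > h.py <<'E'
import numpy as np, cv2
from scipy.optimize import minimize
from scipy.spatial.transform import Rotation as Ro
def project(P,ci):
    R=Ro.from_rotvec(np.ravel(ci['rvec'])).as_matrix(); c=P@R.T+np.ravel(ci['tvec'])
    if ci.get('fish'):
        r=np.hypot(c[:,0],c[:,1]); th=np.arctan2(r,c[:,2]); s=th/np.maximum(r,1e-9)
        u=c[:,:2]*s[:,None]
    else: u=c[:,:2]/c[:,2:]
    return u*[ci['fx'],ci['fy']]+[ci['cx'],ci['cy']]
def pix2plane(uv,ci,z):
    R=Ro.from_rotvec(np.ravel(ci['rvec'])).as_matrix(); C=-R.T@np.ravel(ci['tvec'])
    n=(np.array(uv,float)-[ci['cx'],ci['cy']])/[ci['fx'],ci['fy']]
    if ci.get('fish'):
        th=np.hypot(*n); d=np.array([*(n/max(th,1e-9)*np.sin(th)),np.cos(th)])
    else: d=np.array([*n,1])
    d=R.T@d; return C+d*(z-C[2])/d[2]
def mask(im,col):
    h=cv2.cvtColor(im,cv2.COLOR_RGB2HSV).astype(int); H,S,V=h[...,0],h[...,1],h[...,2]
    m={'blue':(H>100)&(H<125)&(S>150)&(V>90),'yellow':(H>22)&(H<35)&(S>150)&(V>120),
       'green':(H>50)&(H<75)&(S>130)&(V>105),'white':(S<50)&(V>150),'red':((H<6)|(H>174))&(S>170)&(V>80)}[col]
    return m.astype(np.uint8)
def blobs(im,col,amin=15):
    n,l,s,c=cv2.connectedComponentsWithStats(mask(im,col),connectivity=8)
    return [(c[i],int(s[i,4]),l==i) for i in range(1,n) if s[i,4]>=amin]
def vol(p,shape,a,b,z0,z1):
    x,y=p[:2]; t=p[2] if len(p)>2 else 0
    if shape=='c': q=np.array([[a/2*np.cos(k),a/2*np.sin(k)] for k in np.linspace(0,2*np.pi,33)])
    else: q=np.array([[a,b],[-a,b],[-a,-b],[a,-b]])/2
    R=np.array([[np.cos(t),-np.sin(t)],[np.sin(t),np.cos(t)]]); q=q@R.T+[x,y]
    return np.vstack([np.c_[q,np.full(len(q),z)] for z in (z0,z1)])
SH={'bush':('c',.03,0,.037,.046),'pillar':('c',.024,0,.053,.066),'insert':('b',.03,.02,.044,.052),'lock':('b',.048,.028,.037,.046)}
COL={'bush':'blue','pillar':'yellow','insert':'green','lock':'white'}
def fit(m,ci,shape,x0):
    K=6; ys,xs=np.nonzero(m); ox,oy=xs.min()-15,ys.min()-15; w,h=xs.max()-ox+16,ys.max()-oy+16
    pts=np.c_[xs,ys]; c=np.vstack([pts+d for d in ([-.5,-.5],[.5,-.5],[-.5,.5],[.5,.5])])
    def ras(uv):
        im=np.zeros((h*K,w*K),np.uint8); uv=((uv-[ox,oy]+.5)*K*16).astype(np.int32)
        cv2.fillConvexPoly(im,cv2.convexHull(uv.reshape(-1,1,2)),1,shift=4); return im
    A=ras(c)
    def cost(p):
        B=ras(project(vol(p,*shape),ci)); return 1-(A&B).sum()/max((A|B).sum(),1)
    best=None
    for t in ([None] if shape[0]=='c' else np.arange(0,np.pi,np.pi/8)):
        p0=np.array([*x0] if t is None else [*x0,t]); n=len(p0)
        sim=np.vstack([p0]+[p0+e for e in np.diag([.006,.006,.25][:n])])
        r=minimize(cost,p0,method='Nelder-Mead',options=dict(initial_simplex=sim,xatol=1e-4,fatol=1e-4))
        if best is None or r.fun<best.fun: best=r
    return best.x,1-best.fun
E
python3 - <<'E'
from h import *; from rig import robot
for n in('scene','side','wrist'):
    im=cv2.imread(f'pics/{n}0.png')[...,::-1].copy(); ci=robot.camera_info(n); ci['fish']=n=='wrist'
    for col in('blue','yellow','green','white','red'):
        for c,a,m in blobs(im,col):
            p=pix2plane(c,ci,.008 if a>350 and n!='wrist' else .043)
            if not(.25<p[0]<1 and abs(p[1])<.5) or a>4000: continue
            print(n,col,c.round(),a,p[:2].round(3))
            nm={v:k for k,v in COL.items()}.get(col)
            if nm and a<(350 if n!='wrist' else 1000): x,s=fit(m,ci,SH[nm],p[:2]); print('   fit',nm,x.round(4),round(s,3))
E
```

```text
scene blue [203. 173.] 388 [ 0.563 -0.246]
scene blue [314. 279.] 247 [0.587 0.194]
   fit bush [0.5858 0.1926] 0.875
scene yellow [227. 189.] 476 [ 0.551 -0.161]
scene yellow [342. 227.] 70 [0.462 0.121]
   fit pillar [0.471 0.13 ] 0.477
scene yellow [342. 235.] 23 [0.477 0.139]
   fit pillar [0.4819 0.1429] 0.203
scene yellow [239. 394.] 1164 [0.788 0.279]
scene green [233. 159.] 331 [ 0.503 -0.208]
   fit insert [ 0.5113 -0.1887  0.1324] 0.319
scene green [346. 315.] 293 [0.594 0.282]
   fit insert [ 0.5972  0.2853 -0.652 ] 0.865
scene white [255. 174.] 559 [ 0.468 -0.172]
scene white [313. 193.] 265 [0.439 0.004]
   fit lock [0.4371 0.0027 0.171 ] 0.934
scene white [433. 250.] 842 [0.342 0.242]
scene white [251. 243.] 69 [0.623 0.057]
   fit lock [0.6108 0.0419 0.7489] 0.372
scene white [342. 254.] 93 [0.511 0.177]
   fit lock [0.5054 0.1608 1.3593] 0.43
scene white [346. 334.] 279 [0.618 0.308]
   fit lock [0.6146 0.2989 2.2448] 0.726
scene red [249. 216.] 46 [ 0.585 -0.011]
scene red [428. 283.] 224 [0.445 0.313]
side blue [285. 152.] 86 [0.589 0.196]
   fit bush [0.5896 0.1974
[... 1998 characters left out ...]
026]
   fit lock [0.6052 0.0381 1.4049] 0.5
wrist white [125. 189.] 888 [0.439 0.004]
   fit lock [4.3740e-01 3.1000e-03 3.2925e+00] 0.917
wrist white [ 54. 276.] 27 [ 0.29  -0.121]
   fit lock [ 0.2895 -0.1454  1.2978] 0.11
wrist white [149. 286.] 66 [ 0.452 -0.122]
   fit lock [ 0.4518 -0.1027  1.0773] 0.153
wrist white [263. 304.] 59 [ 0.598 -0.142]
   fit lock [ 0.6111 -0.1438  1.7241] 0.126
wrist white [195. 311.] 456 [ 0.51  -0.156]
   fit lock [ 0.5128 -0.1562  1.0877] 0.662
wrist white [218. 361.] 31 [ 0.532 -0.243]
   fit lock [ 0.5542 -0.2396  0.2156] 0.134
wrist white [275. 362.] 21 [ 0.612 -0.24 ]
   fit lock [ 0.6349 -0.2419  3.3396] 0.108
wrist red [260. 184.] 354 [0.598 0.008]
```

```bash
cat > look.py <<'E'
from h import *; from rig import robot
def shot(pos,name,R=None):
    robot.move_ptp(pos,robot.get_state()['tool_rot'] if R is None else R); robot.pause(.3)
    ci=robot.camera_info('wrist'); ci['fish']=True; im=robot.grab_frame('wrist')
    cv2.imwrite(f'pics/{name}.png',im[...,::-1]); return im,ci
E
python3 - <<'E'
from look import *
print(robot.get_state()['tool_rot'].round(3))
im,ci=shot([.50,.16,.30],'w_parts')
for nm,col in COL.items():
    for c,a,m in blobs(im,col,120):
        p=pix2plane(c,ci,.046)
        if a<2000 and .4<p[0]<.7 and -.05<p[1]<.34:
            x,s=fit(m,ci,SH[nm],p[:2]); print(nm,c.round(),a,x.round(4),round(s,3))
im,ci=shot([.52,-.22,.28],'w_tray')
for col in('blue','yellow','green','white'):
    for c,a,m in blobs(im,col,600):
        print(col,c.round(),a,pix2plane(c,ci,.008).round(4), cv2.minAreaRect(np.float32([pix2plane(q,ci,.008)[:2]*1000 for q in np.argwhere(m)[:,::-1]])))
print(robot.get_state()['time'])
E
```

```text
[[-0.     1.    -0.001]
 [ 1.     0.    -0.   ]
 [-0.    -0.001 -1.   ]]
bush [353. 154.] 394 [0.5896 0.1918] 0.876
pillar [270. 196.] 240 [0.4815 0.1403] 0.805
insert [363.  82.] 424 [ 0.6008  0.2855 -0.7449] 0.869
lock [350.  86.] 330 [0.5868 0.2816 1.776 ] 0.737
lock [213. 179.] 138 [0.407  0.1761 1.7446] 0.254
lock [347. 263.] 162 [0.6004 0.0286 2.7235] 0.471
lock [243. 285.] 601 [4.3920e-01 1.4000e-03 3.3248e+00] 0.944
blue [317. 190.] 2897 [ 0.5648 -0.2391  0.008 ] ((565.4302368164062, -240.1317596435547), (75.73271179199219, 74.91886138916016), 7.942568778991699)
yellow [310. 129.] 3190 [ 0.5538 -0.1553  0.008 ] ((554.187744140625, -155.37489318847656), (75.73230743408203, 75.67559814453125), 7.563010215759277)
green [256. 199.] 2827 [ 0.4814 -0.2507  0.008 ] ((481.0652160644531, -251.63194274902344), (75.07181549072266, 74.68987274169922), 7.79350471496582)
white [217.   8.] 657 [0.4299 0.014  0.008 ] ((431.4311218261719, 11.762313842773438), (30.441951751708984, 59.823204040527344), 84.8266830444336)
white [529. 170.] 10625 [ 0.926  -0.1989  0.008 ] ((914.3427124023438, -189.30084228515625), (192.19773864746094, 535.9949340820312), 17.390581130981445)
white [253. 140.] 4072 [ 0.478  -0.1702  0.008 ] ((513.3052978515625, -173.06655883789062), (164.26100158691406, 102.29267120361328), 8.043825149536133)
3.1417
```

View pics/w_parts.png

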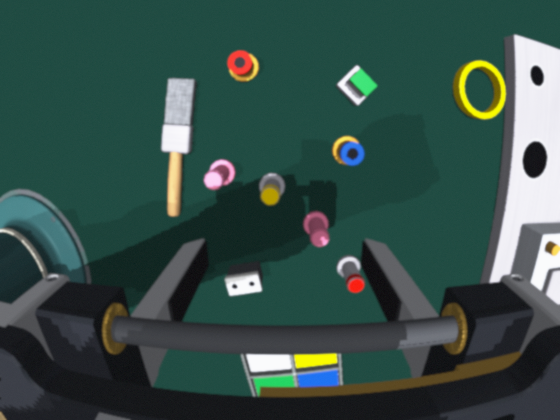

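View pics/w_tray.png

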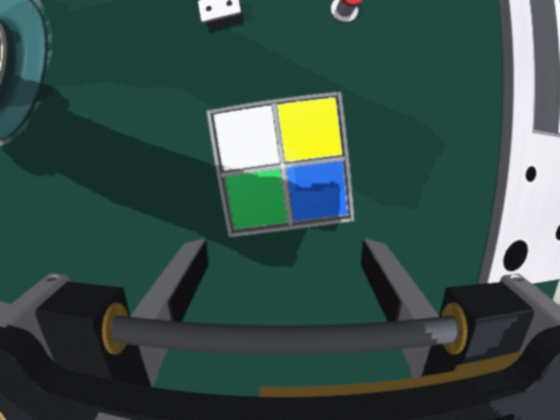

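The wrist views confirm the layout. In the parts view: bush (353,154), pillar (270,190), insert (363,82), lock (243,282), with pink parts at (218,173) and (317,228). In the tray view: white (247,138), yellow (310,129), green (256,199), blue (317,190), yaw about 7.8°. I'll move the lock first.

```bash
cat > pp.py <<'E'
from look import *
Y=np.radians(7.77)
POCKET=dict(blue=(.565,-.2400),yellow=(.554,-.1554),green=(.481,-.2513),white=(.470,-.1670))
def rot(a):  # tool down, closing line at angle a
    y=np.array([np.cos(a),np.sin(a),0]); z=np.array([0,0,-1.]); return np.c_[np.cross(y,z),y,z]
def best(p,a):
    c=[]
    for k in (a,a+np.pi):
        q=robot.ik(p,rot(k))
        if q is not None: c.append((abs(q[6]),rot(k)))
    return min(c,key=lambda t:t[0])[1]
def pick(p,a,g,op,w):
    R=best([*p,.2],a); robot.gripper_to(op); robot.move_ptp([*p,.18],R)
    robot.move_linear([*p,g+.03]); robot.move_linear([*p,g],velocity=.05)
    robot.gripper_to(w-.012); robot.pause(.2); s=robot.get_state()
    print('grip',s['opening'],s['grasp_force']); assert abs(s['opening']-w)<.005
    robot.move_linear([*p,.20]); print('lifted',robot.get_state()['opening'],robot.get_state()['force'].round(1))
def place(col,a,g,op):
    p=POCKET[col]; R=best([*p,.2],a); robot.move_ptp([*p,.18],R); robot.pause(.2)
    s=robot.get_state(); print('carry',s['opening'],s['ee_pos'].round(4))
    robot.move_linear([*p,g+.016]); robot.pause(.2)
    hit=robot.move_linear([*p,g+.005],velocity=.015,threshold=3); s=robot.get_state()
    print('down',hit,s['ee_pos'].round(4),s['force'].round(1))
    robot.gripper_to(op); robot.pause(.2); robot.move_linear([*p,g+.06],velocity=.08); robot.move_linear([*p,.2])
    print('t',robot.get_state()['time'])
E
python3 - <<'E'
from pp import *
pick((.4385,.003),.175+np.pi/2,.034,.060,.028)
place('white',Y+np.pi/2,.034,.050)
cv2.imwrite('pics/scene1.png',robot.grab_frame('scene')[...,::-1])
E
```

```text
grip 0.028098897622281967 30.001193583011627
lifted 0.027932866244785262 [-0.1 -0.1 -3.6]
carry 0.027416293647703944 [ 0.4701 -0.1661  0.18  ]
down True [ 0.47  -0.167  0.042] [-1.5  1.2  6.2]
t 14.3667
```

View pics/scene1.png

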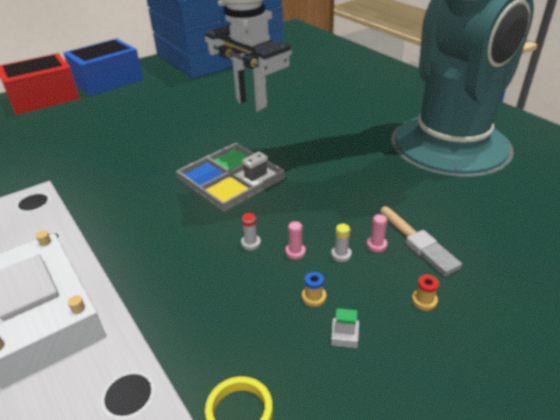

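The lock stands in the white pocket at (256,165), and contact came at the expected height. The other three follow.

Run:
```python
from pp import *
pick((.4800,.1415),np.radians(57),.042,.054,.024)
place('yellow',Y+np.pi/2,.042,.044)
pick((.589,.1925),0.,.034,.060,.030)
place('blue',Y+np.pi/2,.034,.050)
pick((.600,.2865),-.745+np.pi/2,.040,.045,.020)
place('green',Y+np.pi/2,.040,.040)
shot([.52,-.20,.30],'w_end',rot(0)); cv2.imwrite('pics/scene2.png',robot.grab_frame('scene')[...,::-1])
```

```text
grip 0.023425695104622123 29.998855995945632
lifted 0.023659804614724934 [ 0.8  0.5 -2.8]
carry 0.023739656662496136 [ 0.5541 -0.1549  0.18  ]
down True [ 0.554  -0.1555  0.0501] [-0.7  0.8  7.8]
t 25.6583
grip 0.029443795938714833 30.000967383384705
lifted 0.029815838809445775 [-0.6 -0.6 -2.3]
carry 0.029361296411558695 [ 0.5654 -0.2391  0.18  ]
down True [ 0.565  -0.24    0.0419] [-0.5 -0.3  5.5]
t 37.125
grip 0.019987147275740955 29.937779009342194
lifted 0.019875044013250673 [-0.9 -0.7 -4.6]
carry 0.019548388691056986 [ 0.4813 -0.2509  0.1799]
down True [ 0.481  -0.2513  0.048 ] [-0.6  0.2  6.8]
t 49.1833
```

```bash
ls pics
```

```text
scene0.png
scene1.png
scene2.png
side0.png
w_end.png
w_parts.png
w_tray.png
wrist0.png
```

View pics/w_end.png

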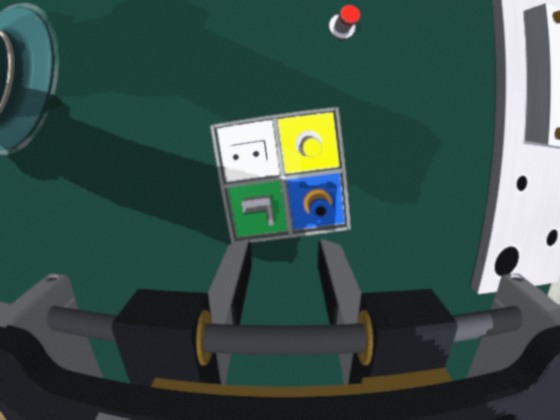

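View pics/scene2.png

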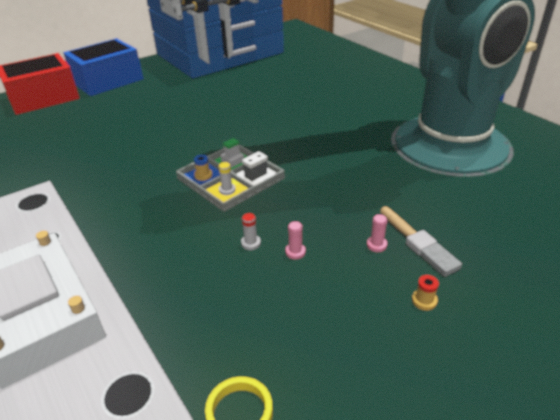

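All four parts stand upright near the middle of their matching pockets: pillar (312,145), lock (247,150), insert (260,205) and bush (318,203) in the wrist view. The scraps at (250,230) and (427,292) and the pink look-alikes have not moved in the scene view, and the gripper is clear.

```bash
python3 -c "
from rig import robot
print(robot.sign_off())"
```

```text
the job is handed in; nothing more can be done
None
```

All four good parts stand upright in their colour-matched pockets, the scrap parts were not moved, and the job was handed in after about 50 s of the 109 s allowed.

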